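# Set out the purple-capped ink jars in their drip dishes

### The arm

A 6-joint arm with a two-finger parallel gripper is mounted at the origin on the work surface. World frame = base frame: x ahead of the robot, y to its left, z up, the work surface at z = 0. Lengths are in m, angles in rad, forces in N, time in s.
With the tool pointing down it reaches from about 0.325 to 0.775 m from the base axis. Payload 9.3 kg.
Tool frame: the origin (TCP) lies midway between the tips of the shut fingers; the grasp point (between the pads) lies 19 mm behind it; z points along the fingers, y is the direction in which the jaws open and shut (so a half turn about z gives the same grasp; the last joint's range is limited). The gripper opens to 85 mm and grips with 20 to 120 N. Pads are 22 mm wide; open, the fingers measure 114 mm over their backs; the gripper's body (76 mm by 85 mm) begins 54 mm behind the grasp point. The pads swing forward as they close: fully open they stand 13 mm farther back than shut.
Start: joints at [-1.327, 0.259, 0.021, 1.334, 0, 1.418], TCP at [0.213, -0.507, 0.231] pointing down, gripper open.
Joint ranges: [-3.04, 3.04], [-0.91, 1.82], [-1.04, 1.36], [-1.92, 1.95], [-1.52, 1.45], [-3.14, 3.14]. Speed limits (rad/s): [2.22, 2.22, 2.79, 3.14, 3.14, 3.14].

### API

Orientations are given as a unit quaternion [x, y, z, w].
In Python, from bench import manip, fingers, inverse_kinematics, imaging, sensors gives the robot as it stands. Calls block until the motion is done:
- manip.goto(position, orientation): joint-space move of the TCP to a pose.
- manip.move_l(position, attitude=None, vel=0.15): straight line of the TCP; attitude=None keeps the orientation; vel is the mean speed in m/s.
- manip.move_joints(angles): joint-space move.
- fingers.grip(opening, squeeze=None): finger opening in m; squeeze is the grip in N (None keeps the last); returns when the fingers have stopped.
- manip.wait(seconds).
- inverse_kinematics(position, orientation): joint angles nearest the present ones, or None.
- imaging.camera(name): name is "scene" or "top" or "wrist"; returns a dict with "frame" (420x560x3 uint8, red, green, blue), "fovy" (degrees; the focal length in pixels is half the picture's height over the tangent of half this angle, whatever the lens; pixels are square), "cx", "cy" (the principal point, pixels), "R" (3x3) and "t" (3): a world point X has camera coordinates R X + t. Camera axes: x right, y down, z forward; pixel columns grow to the right and rows downward; lengths in m; the calibration is good to about 2 mm. The wrist camera is an equidistant fisheye: a pixel r from the principal point sees the ray r / f radians off the axis. A picture is of the moment at which its call begins. There is no depth.
A pose or a line that the arm cannot do raises manip.IKError and nothing moves.
- manip.sign_off(): hands the job in, once; it reports no verdict.
Readings, each from a call of its own:
- sensors.current_t(): time.
- sensors.current_qpos(): joint angles.
- sensors.current_qvel(): joint speeds.
- sensors.current_joint_torque(): joint torques, N m.
- sensors.current_tcp_pos(): TCP position.
- sensors.current_ee_rot(): TCP orientation.
- sensors.current_contact_force(): force on the tool from outside, world axes, zero at the start.
- sensors.current_torque(): the same for the moment, N m.
- sensors.current_gripper_width(): finger opening in m.
Only numpy, scipy, OpenCV 4.12 (cv2) and the standard library are available. Lean on these libraries where they do the work, as an engineer would, in place of code of your own. Each camera call takes 0.05 s, during which the arm holds its last target. There are 200 camera calls.

### The job

Get the screen printer's bench ready: stand each of the four ink jars with a purple cap in the drip dish of the same colour as the spot on its cap, upright and flat on the dish's floor. Keep the jars upright, set them down gently rather than dropping them, and leave the two yellow-capped jars where they stand.

Things in the scene. Friction and masses are not known exactly. Their poses are not given: they have to be found in the camera images.
- jar_white: Loose screw-top ink jar with a PURPLE cap, one white round spot (30 mm) on top of the cap and a band of white round the body; 70 mm tall, clear body 44 mm across, screw cap 46 mm across over the top 24 mm; 0.13 to 0.25 kg. Origin: centre of its underside, z up.
- dish_white: White round drip dish, fixed to the bench: 84 mm across outside, 72 mm inside, rim 10 mm high, flat floor 4 mm above the bench. Origin: centre of its underside, z up.
- jar_black: Loose screw-top ink jar with a PURPLE cap, one black round spot (30 mm) on top of the cap and a band of black round the body; 70 mm tall, clear body 44 mm across, screw cap 46 mm across over the top 24 mm; 0.13 to 0.25 kg. Origin: centre of its underside, z up.
- dish_black: Black round drip dish, fixed to the bench: 84 mm across outside, 72 mm inside, rim 10 mm high, flat floor 4 mm above the bench. Origin: centre of its underside, z up.
- jar_green: Loose screw-top ink jar with a PURPLE cap, one green round spot (30 mm) on top of the cap and a band of green round the body; 70 mm tall, clear body 44 mm across, screw cap 46 mm across over the top 24 mm; 0.13 to 0.25 kg. Origin: centre of its underside, z up.
- dish_green: Green round drip dish, fixed to the bench: 84 mm across outside, 72 mm inside, rim 10 mm high, flat floor 4 mm above the bench. Origin: centre of its underside, z up.
- jar_orange: Loose screw-top ink jar with a PURPLE cap, one orange round spot (30 mm) on top of the cap and a band of orange round the body; 70 mm tall, clear body 44 mm across, screw cap 46 mm across over the top 24 mm; 0.13 to 0.25 kg. Origin: centre of its underside, z up.
- dish_orange: Orange round drip dish, fixed to the bench: 84 mm across outside, 72 mm inside, rim 10 mm high, flat floor 4 mm above the bench. Origin: centre of its underside, z up.
- spare_black: Loose screw-top jar with a YELLOW cap, a black spot and a black band; must stay where it stands; 70 mm tall, clear body 44 mm across, screw cap 46 mm across over the top 24 mm; 0.13 to 0.25 kg. Origin: centre of its underside, z up.
- spare_green: Loose screw-top jar with a YELLOW cap, a green spot and a green band; must stay where it stands; 70 mm tall, clear body 44 mm across, screw cap 46 mm across over the top 24 mm; 0.13 to 0.25 kg. Origin: centre of its underside, z up.
Not all that is in view belongs to the job. Leave any turquoise look-alike of the jar_green alone.

How it is judged:
At the end, for the whole second after the job is handed in: Each purple-capped jar stands upright (within 0.1 rad) and at rest on the floor of the dish of its spot's colour, its centre within 15 mm of the dish's centre (anywhere inside the rim); both yellow-capped jars stand within 20 mm of where they were (horizontal distance between jar_white and dish_white below 0.015 m and z of jar_white in the frame of dish_white between 0 and 0.008 m and angle between each of jar_white, jar_black, jar_green, jar_orange, spare_black, spare_green's own z axis and vertical below 0.1 rad and linear speed of each of jar_white, jar_black, jar_green, jar_orange below 0.02 m/s and angular speed of each of jar_white, jar_black, jar_green, jar_orange below 0.3 rad/s and horizontal distance between jar_black and dish_black below 0.015 m and z of jar_black in the frame of dish_black between 0 and 0.008 m and horizontal distance between jar_green and dish_green below 0.015 m and z of jar_green in the frame of dish_green between 0 and 0.008 m and horizontal distance between jar_orange and dish_orange below 0.015 m and z of jar_orange in the frame of dish_orange between 0 and 0.008 m and distance of each of spare_black, spare_green from where it was at the start of the episode below 0.02 m); the robot touches nothing.
It fails at once if a yellow-capped jar is shifted by more than 20 mm (distance of any of spare_black, spare_green from where it was at the start of the episode above 0.02 m).
It fails at once if a jar is tipped over (leans more than 40 degrees) (angle between any of jar_white, jar_black, jar_green, jar_orange, spare_black, spare_green's own z axis and vertical above 0.7 rad).
It fails at once if a jar is dropped (falls freely faster than 0.7 m/s, a fall of about 25 mm) ((linear speed of jar_white above 0.7 m/s and contact force between jar_white and anything else below 0.05 N) or (linear speed of jar_black above 0.7 m/s and contact force between jar_black and anything else below 0.05 N) or (linear speed of jar_green above 0.7 m/s and contact force between jar_green and anything else below 0.05 N) or (linear speed of jar_orange above 0.7 m/s and contact force between jar_orange and anything else below 0.05 N)).
It also fails if it takes over 99 s, if anything falls off the work surface, if the arm or the gripper's body presses on something with over 40 N, if the wrist force passes 120 N, or if a joint passes its speed limit or range.

## Working session

There is one attempt and no reset: what is moved stays moved. The work goes in short steps, each a Python script; the robot and the scene stay as the last script left them, time stands still between calls to the robot, and variables do not carry over. Pictures are saved under pics/ and viewed, about 12 in all and at most 16, crops included, and the job is handed in when it is done.

```bash
mkdir -p pics; python3 - <<'E'
from bench import imaging,sensors
import cv2
for n in("top","scene"):
    c=imaging.camera(n);cv2.imwrite(f"pics/{n}0.png",cv2.resize(c["frame"][:,:,::-1],(784,588)))
    print(n,c["fovy"],c["cx"],c["cy"],c["R"],c["t"])
print(sensors.current_ee_rot(),sensors.current_gripper_width(),sensors.current_t())
E
```

```text
top 55.8507004766525 273.91902746452814 207.33864058587176 [[ 0.02289748 -0.99961013  0.01597809]
 [-0.9899544  -0.02490095 -0.13917695]
 [ 0.13952055 -0.01263078 -0.99013862]] [-0.01386629  0.52668058  1.02229906]
scene 52.52468485835283 273.7755161376307 206.99092112421104 [[-0.65663088  0.75420463  0.0033563 ]
 [ 0.39612405  0.34865632 -0.84942599]
 [-0.64181121 -0.55642982 -0.5276971 ]] [ 0.33886979 -0.16141553  1.31643601]
[ 9.80382473e-01  1.97103658e-01 -3.80435980e-05 -5.94983572e-04] 0.0855414972976018 0.1
```

View pics/top0.png

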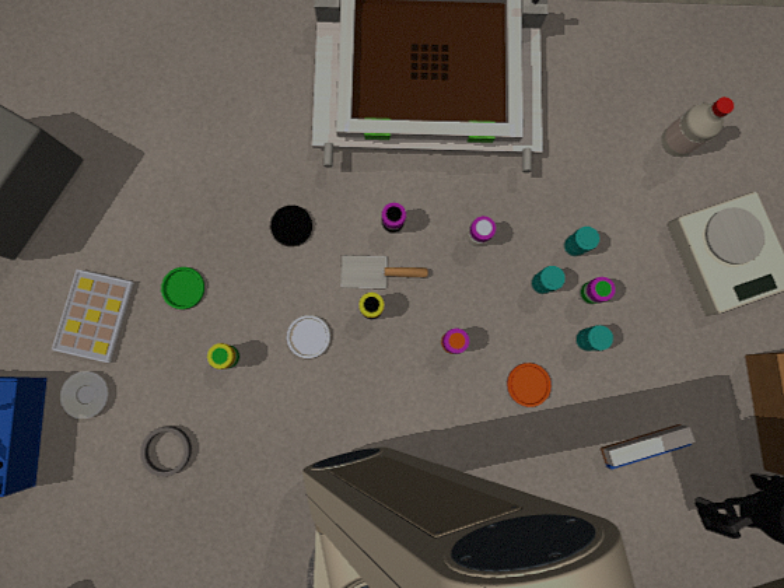

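View pics/scene0.png

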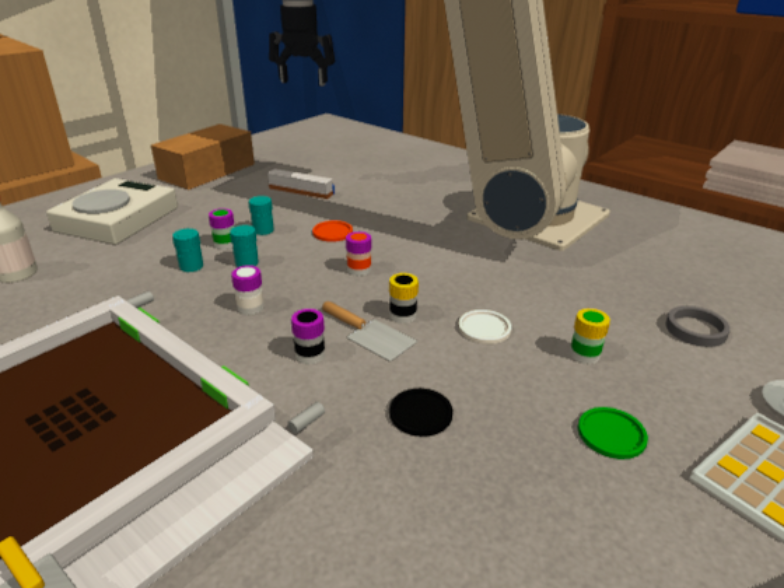

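Top view (784-px scale): purple jars' spots are black (394,214), white (483,228), green (602,289), orange (456,341). Spares are black (371,304) and green (221,355). Dishes are black (291,225), green (183,288), white (309,337), orange (529,384). Three turquoise look-alikes surround the green jar on its left, top and bottom sides.

The scene view confirms this and serves as a cross-check.

```bash
cat > h.py <<'E'
import numpy as np, cv2
from scipy.spatial.transform import Rotation as Ro
from bench import manip,fingers,inverse_kinematics,imaging,sensors
def project(c,X):  # fisheye-free cameras
    f=210/np.tan(np.radians(c["fovy"]/2)); p=c["R"]@np.array(X)+c["t"]
    return np.array([c["cx"],c["cy"]])+f*p[:2]/p[2]
def back(c,uv,z,fish=False):
    f=210/np.tan(np.radians(c["fovy"]/2)); d=(np.array(uv,float)-[c["cx"],c["cy"]])/f
    if fish:
        r=np.hypot(*d); ray=np.r_[d/max(r,1e-9)*np.sin(r),np.cos(r)]
    else: ray=np.r_[d,1]
    R=np.array(c["R"]); o=-R.T@c["t"]; w=R.T@ray
    return o+w*(z-o[2])/w[2]
def down(a):  # tool down, jaws (tool y) along world angle a
    y=np.array([np.cos(a),np.sin(a),0]); z=np.array([0,0,-1.]); x=np.cross(y,z)
    return Ro.from_matrix(np.c_[x,y,z]).as_quat()
E
python3 - <<'E'
from h import *
t=imaging.camera("top");s=imaging.camera("scene")
J=dict(jblack=(394,214,308,316),jwhite=(483,228,247,272),jgreen=(602,289,222,214),jorange=(456,341,359,238),sblack=(371,304,404,280),sgreen=(221,355,594,316))
D=dict(dblack=(291,225,421,411),dgreen=(183,288,613,432),dwhite=(309,337,485,326),dorange=(529,384,332,231))
T=dict(t1=(588,236,188,235),t2=(552,275,245,230),t3=(600,335,261,200))
for S,z in((J,.07),(D,.009),(T,.07)):
    for k,v in S.items():
        a=back(t,np.array(v[:2])/1.4,z);b=back(s,np.array(v[2:])/1.4,z)
        print(k,a[:2].round(4),b[:2].round(4),np.hypot(*a[:2]).round(3))
E
```

```text
jblack [ 0.668  -0.0173] [ 0.6656 -0.0142] 0.668
jwhite [ 0.6454 -0.1856] [ 0.6446 -0.1816] 0.672
jgreen [ 0.5348 -0.4075] [ 0.5363 -0.3978] 0.672
jorange [ 0.4318 -0.1356] [ 0.4355 -0.1284] 0.453
sblack [0.4961 0.0216] [0.4957 0.0256] 0.497
sgreen [0.3964 0.2907] [0.3924 0.2965] 0.492
dblack [0.6572 0.1853] [0.6601 0.191 ] 0.683
dgreen [0.5254 0.3895] [0.5304 0.3962] 0.654
dwhite [0.436  0.1403] [0.441  0.1487] 0.458
dorange [ 0.3559 -0.2855] [ 0.3618 -0.275 ] 0.456
t1 [ 0.6353 -0.3842] [ 0.6316 -0.3687] 0.742
t2 [ 0.5589 -0.3145] [ 0.5506 -0.3079] 0.641
t3 [ 0.4491 -0.401 ] [ 0.4428 -0.3947] 0.602
```

The two cameras differ by 4–10 mm, mostly in y. I'll settle it with a wrist look from above each area.

```bash
python3 - <<'E'
from h import *
q=down(np.pi/2)
for i,(x,y) in enumerate([(.42,-.19),(.54,-.33),(.62,-.05)]):
    js=[(manip,inverse_kinematics([x,y,.25],down(a)),a) for a in (np.pi/2,-np.pi/2)]
    js=[j for j in js if j[1] is not None]
    a=min(js,key=lambda j:abs(j[1][5]))[2]
    manip.goto([x,y,.25],down(a))
    c=imaging.camera("wrist"); np.savez(f"w{i}.npz",**c)
    cv2.imwrite(f"pics/w{i}.png",cv2.resize(c["frame"][:,:,::-1],(784,588)))
    print(a,sensors.current_t(),sensors.current_tcp_pos(),-c["R"].T@c["t"])
E
```

```text
1.5707963267948966 2.0083 [ 0.41991328 -0.19046417  0.2499233 ] [ 0.34226109 -0.189227    0.39176875]
1.5707963267948966 2.825 [ 0.53933445 -0.32931436  0.250334  ] [ 0.46186598 -0.32882457  0.39153329]
1.5707963267948966 3.9917 [ 0.61982248 -0.05126671  0.2501293 ] [ 0.54204814 -0.04970283  0.39205294]
```

View pics/w0.png

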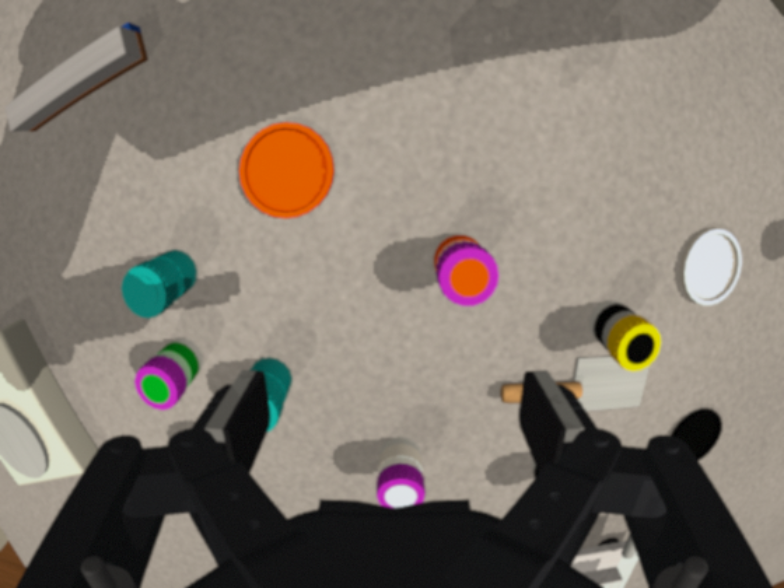

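View pics/w1.png

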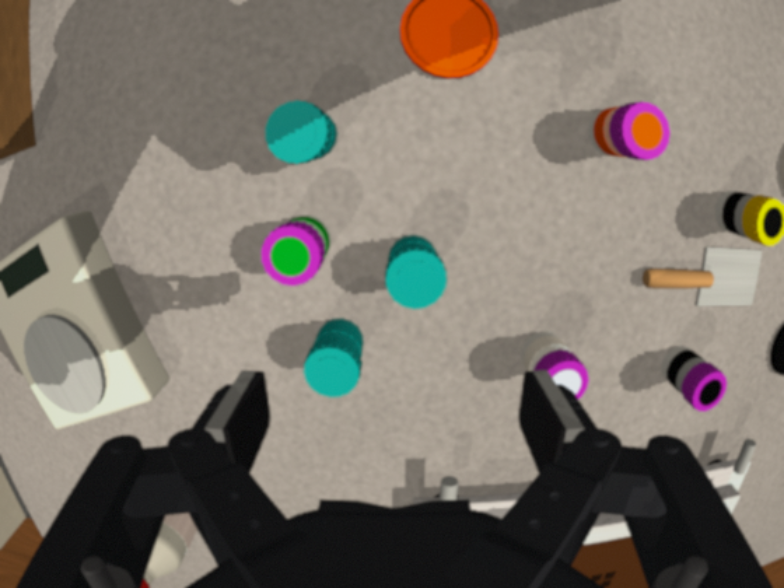

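View pics/w2.png

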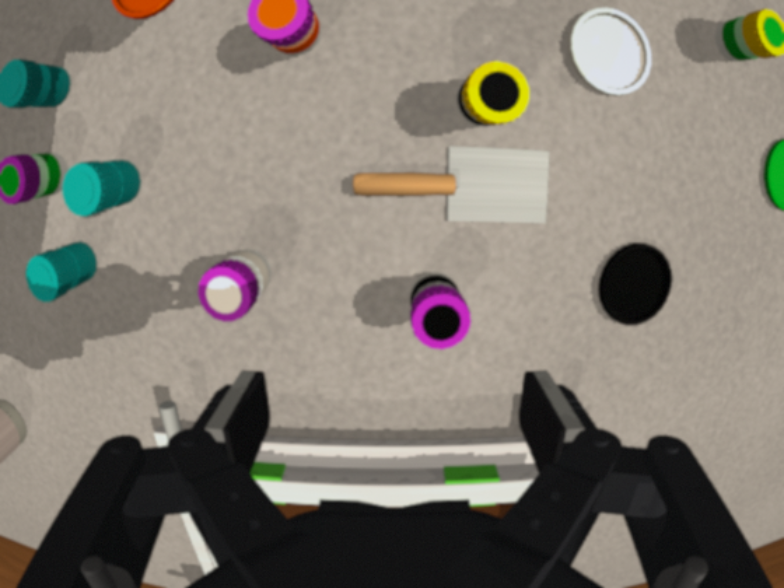

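Wrist pictures: w0 has the orange jar at (469,278) and its dish at (286,170). w1 has the green jar at (291,257) and turquoise tops at (333,365), (415,278) and (297,131). w2 has the white jar at (225,293), black jar (441,322), black dish (635,284), white dish (611,51) and the spare black jar at (499,92).

```bash
python3 - <<'E'
from h import *
for n,k,u,v,z in [(0,'jorange',469,278,.07),(0,'dorange',286,170,.01),(1,'jgreen',291,257,.07),(1,'t1',333,365,.07),(1,'t2',415,278,.07),(1,'t3',297,131,.07),(1,'jorange',646,131,.07),(1,'dorange',450,33,.01),(2,'jwhite',225,293,.07),(2,'jblack',441,322,.07),(2,'dblack',635,284,.01),(2,'dwhite',611,51,.01),(0,'dwhite',711,267,.01),(2,'sblack',499,92,.07),(0,'sblack',638,347,.07)]:
    print(n,k,back(np.load(f"w{n}.npz"),(u/1.4,v/1.4),z,True)[:2].round(4))
J=dict(jblack=((.667,-.016),(.658,.188)),jwhite=((.645,-.184),(.438,.144)),jgreen=((.535,-.403),(.528,.393)),jorange=((.433,-.132),(.359,-.28)))
for k,(p,d) in J.items():
  for a in range(-180,180,30):
    o=[inverse_kinematics([*q,z],down(np.radians(a))) for q in(p,d) for z in (.039,.17)]
    if all(x is not None for x in o): print(k,a,[round(float(x[5]),1) for x in o],end=' | ')
  print()
E
```

```text
0 jorange [ 0.4346 -0.1337]
0 dorange [ 0.3563 -0.2803]
1 jgreen [ 0.5374 -0.4044]
1 t1 [ 0.6253 -0.377 ]
1 t2 [ 0.5538 -0.3131]
1 t3 [ 0.4458 -0.3965]
1 jorange [ 0.435  -0.1345]
1 dorange [ 0.3594 -0.282 ]
2 jwhite [ 0.6461 -0.1816]
2 jblack [ 0.6695 -0.014 ]
2 dblack [0.6568 0.1835]
2 dwhite [0.4407 0.1427]
0 dwhite [0.4382 0.1395]
2 sblack [0.4979 0.0241]
0 sblack [0.4958 0.0215]
jblack -180 [-1.7, -1.7, -1.4, -1.4] | jblack -150 [-2.2, -2.2, -1.9, -1.9] | jblack -120 [-2.8, -2.8, -2.5, -2.5] | jblack -90 [3.0, 3.0, -3.0, -3.0] | jblack -60 [2.5, 2.5, 2.8, 2.8] | jblack -30 [1.9, 1.9, 2.3, 2.3] | jblack 0 [1.4, 1.4, 1.7, 1.7] | jblack 30 [0.9, 0.9, 1.2, 1.2] | jblack 60 [0.4, 0.4, 0.7, 0.7] | jblack 90 [-0.1, -0.1, 0.2, 0.2] | jblack 120 [-0.7, -0.7, -0.4, -0.4] | jblack 150 [-1.2, -1.2, -0.9, -0.9] | 
jwhite -180 [-2.0, -2.0, -1.4, -1.4] | jwhite -150 [-2.5, -2.5, -2.0, -2.0] | jwhite -120 [-3.0, -3.0, -2.5, -2.5] | jwhite -90 [2.7, 2.7, -3.0, -3.0] | jwhite -60 [2.2, 2.2, 2.8, 2.8] | jwhite -30 [1.7, 1.7, 2.2, 2.2] | jwhite 0 [1.2, 1.2, 1.7, 1.7] | jwhite 30 [0.6, 0.6, 1.2, 1.2
[... 321 characters left out ...]
 3.1, 3.1] | jgreen -30 [1.3, 1.3, 2.6, 2.6] | jgreen 0 [0.8, 0.8, 2.1, 2.1] | jgreen 30 [0.3, 0.3, 1.6, 1.6] | jgreen 60 [-0.2, -0.2, 1.0, 1.0] | jgreen 90 [-0.8, -0.8, 0.5, 0.5] | jgreen 120 [-1.3, -1.3, -0.0, -0.0] | jgreen 150 [-1.8, -1.8, -0.5, -0.5] | 
jorange -180 [-2.1, -2.1, -2.4, -2.4] | jorange -150 [-2.6, -2.6, -2.9, -2.9] | jorange -120 [-3.1, -3.1, 2.8, 2.8] | jorange -90 [2.7, 2.7, 2.3, 2.3] | jorange -60 [2.1, 2.1, 1.8, 1.8] | jorange -30 [1.6, 1.6, 1.2, 1.2] | jorange 0 [1.1, 1.1, 0.7, 0.7] | jorange 30 [0.6, 0.6, 0.2, 0.2] | jorange 60 [0.0, 0.0, -0.3, -0.3] | jorange 90 [-0.5, -0.5, -0.8, -0.8] | jorange 120 [-1.0, -1.0, -1.4, -1.4] | jorange 150 [-1.5, -1.5, -1.9, -1.9] |
```

```bash
cat >> h.py <<'E'
HI=.17
def pick_place(p,d,deg,pic,squeeze=40,zg=.036):
    q=down(np.radians(deg)); fingers.grip(.075)
    manip.goto([*p,HI],q)
    manip.move_l([*p,zg],vel=.12)
    fingers.grip(.03,squeeze); w=sensors.current_gripper_width()
    manip.wait(.2); f0=sensors.current_contact_force()
    manip.move_l([*p,HI],vel=.15); f1=sensors.current_contact_force()
    manip.move_l([*d,HI],vel=.25)
    manip.move_l([*d,zg+.02],vel=.15); manip.move_l([*d,zg+.0045],vel=.03)
    manip.wait(.2); f2=sensors.current_contact_force()
    fingers.grip(.075); manip.move_l([*d,HI],vel=.15)
    print("w",w,"F",*[f.round(1) if hasattr(f,'round') else f for f in (np.array(f0),np.array(f1),np.array(f2))],"t",sensors.current_t())
    b=np.array(d)
    c=imaging.camera("wrist"); np.savez(pic+".npz",**c)
    cv2.imwrite(f"pics/{pic}.png",c["frame"][:,:,::-1])
E
python3 - <<'E'
from h import *
pick_place((.4345,-.133),(.3585,-.281),90,"po")
E
```

```text
w 0.045043550519257104 F [ 0.1 -0.1  5.6] [-0.4 -0.9 -1.9] [-1.9  2.3  5.7] t 12.025
```

View pics/po.png

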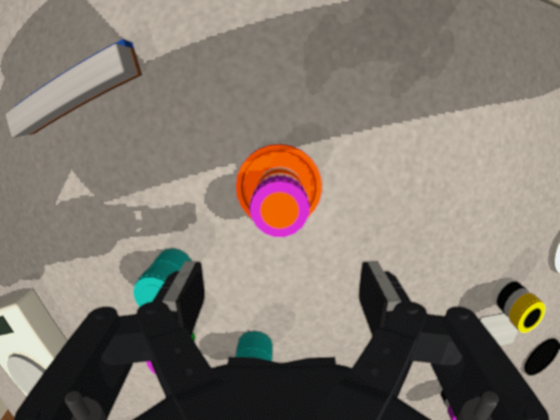

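The orange jar stands in its dish: cap spot at (279,210), dish rim centre at about (279,187). I'll check the offset, then do the white and black jars.

```bash
python3 - <<'E'
from h import *
c=np.load("po.npz");print(back(c,(279,210),.074,True),back(c,(279,187),.01,True))
pick_place((.6455,-.183),(.4385,.1425),90,"pw")
pick_place((.668,-.0155),(.658,.1865),90,"pb")
manip.goto([.5,.36,.25],down(np.pi*2/3))
c=imaging.camera("wrist"); np.savez("w3.npz",**c)
cv2.imwrite("pics/w3.png",cv2.resize(c["frame"][:,:,::-1],(784,588)))
cv2.imwrite("pics/pwb.png",np.hstack([cv2.imread(f"pics/{k}.png")[60:320,100:480] for k in("pw","pb")]))
E
```

```text
[ 0.35754161 -0.28138204  0.074     ] [ 0.35525742 -0.28175215  0.01      ]
w 0.04476228235551642 F [-1.2 -0.2  5.6] [ 0.7  0.3 -2.1] [-1.4 -0.6  5.3] t 21.2167
w 0.0452943416003041 F [0.3 0.1 5.2] [-0.2 -0.3 -1.8] [-1.4 -0.1  5.4] t 29.5917
```

View pics/pwb.png

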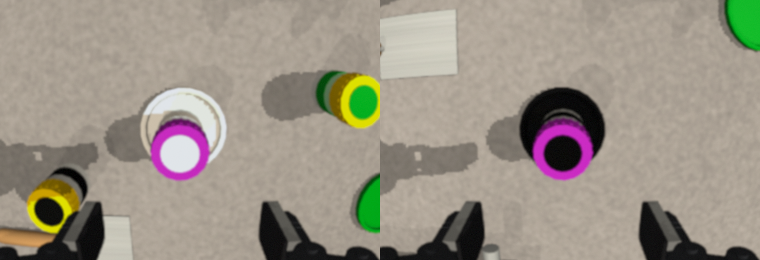

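View pics/w3.png

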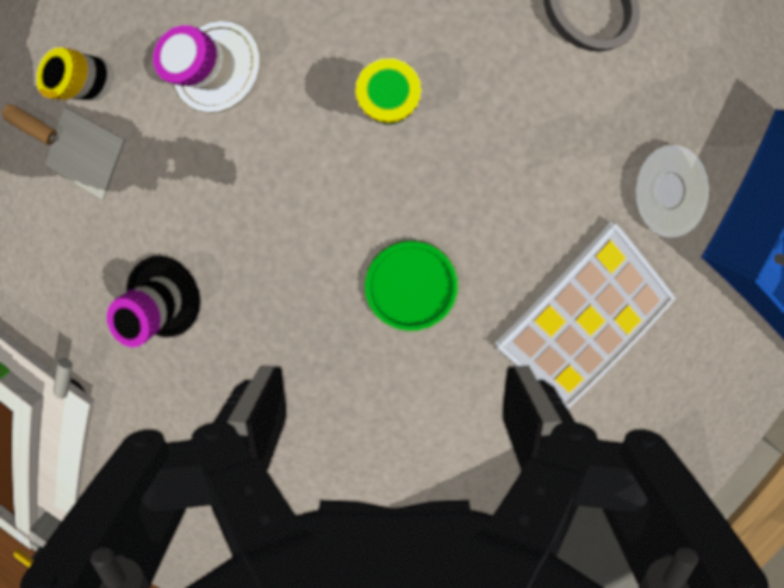

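White jar spot is at full-frame (280,214) with its dish at (284,188). Black jar spot is at (283,213) with its dish at (282,190). The green dish is at (411,285) in w3. Next is the green jar.

```bash
python3 - <<'E'
from h import *
for k,s,d in(("pw",(280,214),(284,188)),("pb",(283,213),(282,190))):
    c=np.load(k+".npz");print(k,back(c,s,.074,True)[:2],back(c,d,.01,True)[:2])
g=back(np.load("w3.npz"),np.array((411,285))/1.4,.01,True)[:2];print(g)
g=(g+(.528,.3928))/2
manip.goto([.5,-.3,.25],down(np.radians(128)))
pick_place((.537,-.403),tuple(g),128,"pg")
c=imaging.camera("top");cv2.imwrite("pics/top1.png",cv2.resize(c["frame"][:,:,::-1],(784,588)))
s=imaging.camera("scene");cv2.imwrite("pics/scene1.png",cv2.resize(s["frame"][:,:,::-1],(784,588)))
E
```

```text
pw [0.44059937 0.14239061] [0.43603872 0.14595954]
pb [0.65920003 0.18868269] [0.65742315 0.18803181]
[0.52589275 0.39224304]
w 0.04497076853857668 F [-0.5  0.2  5.5] [-0.6  0.5 -1.8] [-0.8 -1.2  4.7] t 43.2417
```

View pics/pg.png

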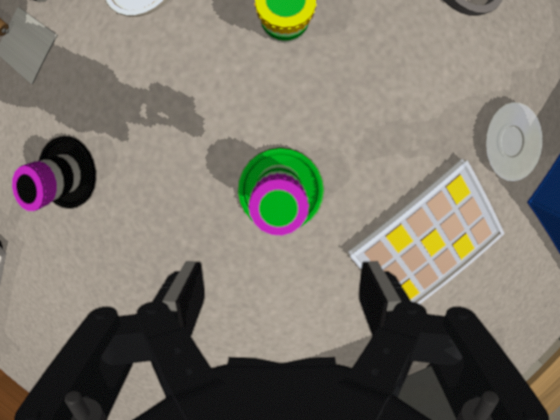

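View pics/scene1.png

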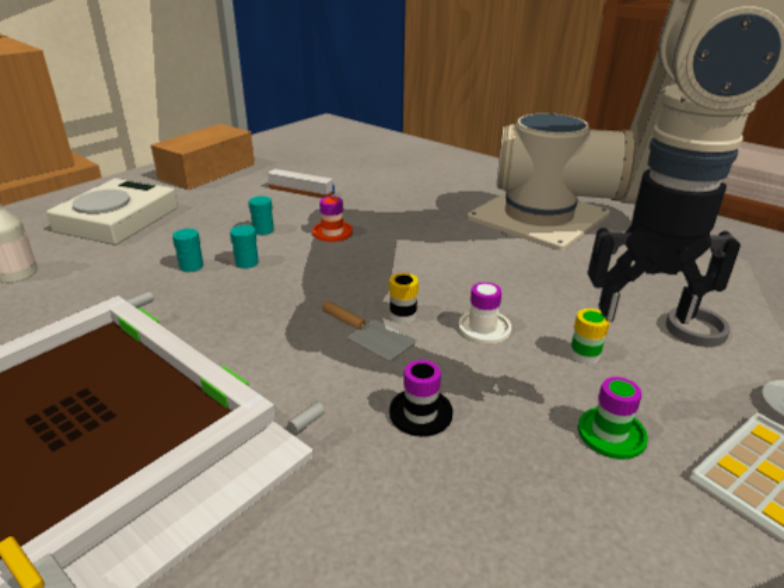

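View pics/top1.png

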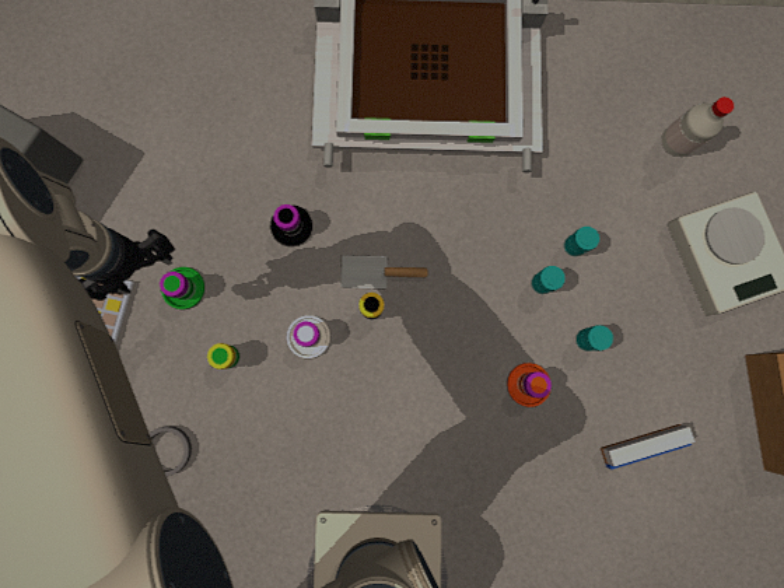

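All four jars stand upright in their own dishes, and the spares have not moved: they are still at (371,304) and (221,355). The spots in this top view are at black (287,216), green (173,284), white (306,334) and orange (538,384). I'll check the offsets numerically.

```bash
python3 - <<'E'
from h import *
t=imaging.camera("top");s=imaging.camera("scene")
for k,a,d,a2,d2 in(("black",(287,216),(291,225),(422,371),(421,411)),("green",(173,284),(183,288),(621,389),(613,432)),("white",(306,334),(309,337),(486,289),(485,326)),("orange",(538,384),(529,384),(331,202),(332,231))):
    print(k,*[((back(c,np.array(p)/1.4,.074)-back(c,np.array(q)/1.4,.009))[:2]*1e3).round(1) for c,p,q in((t,a,d),(s,a2,d2))])
c=np.load("pg.npz");print(((back(c,(278,209),.074,True)-back(c,(280,188),.01,True))*1e3).round(1))
E
```

```text
black [ 0.3 -2.2] [-1.6 -2.7]
green [-1.9 -4. ] [-4.3 -5.7]
white [ 1.9 -2.1] [-2.6 -7. ]
orange [1.8 1.6] [0. 1.]
[ 1.2 -0.7 64. ]
```

All offsets are within about 7.5 mm, inside the 15 mm limit, so I'm handing in.

```bash
python3 -c "
from h import *
manip.wait(.3); print(sensors.current_t(),sensors.current_contact_force()); manip.sign_off()"
```

```text
43.7917 [-0.06621447 -0.71155523 -0.4766599 ]
the job is handed in; nothing more can be done
```

I moved all four purple-capped jars into the dishes matching their spots and handed the job in at about 44 s. I gripped each by its cap, lowered it slowly onto the dish floor and released it there, with the arm finishing clear of everything.

- **Position:** the last views show each jar standing upright in its own dish. Measured offsets from the dish centres were about 1–7.5 mm, against the 15 mm limit.
- **Disagreement between cameras:** they differ by a few mm. The largest gap was the white jar: 7.5 mm by the scene camera, about 3 mm by the top camera and about 6 mm by the wrist camera. The top and scene cameras also differed by up to about 15 mm on absolute positions at the start, so I relied on the wrist camera and averages.
- **Other jars:** the yellow-capped jars and the turquoise look-alikes appear at the same pixels as at the start.

The hand-in gives no verdict. None of my checks failed.

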